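Close and pin a specimen carrier

ROBOT

A 6-joint arm with a two-finger parallel gripper is mounted at the origin on the work surface. World frame = base frame: x ahead of the robot, y to its left, z up, the work surface at z = 0. Lengths are in m, angles in rad, forces in N, time in s.
With the tool pointing down it reaches from about 0.4 to 0.925 m from the base axis. Payload 12.5 kg.
Tool frame: the origin (TCP) lies at the very end of the fingers, on their centre line; the grasp point (between the pads) lies 19 mm behind it; z points along the fingers, y is the line along which they close (so a half turn about z gives the same grasp; the last joint's range is limited). The gripper opens to 95 mm and grips with 3 to 60 N. Pads are 20 mm wide; open, the fingers measure 119 mm over their backs; the gripper's body (75 mm by 180 mm) begins 59 mm behind the grasp point.
Start: joints at [-1.262, 0.491, 1.559, -0, 1.092, -0.106], TCP at [0.252, -0.572, 0.215] pointing down, gripper open.
Joint ranges: [-3.1, 3.1], [-0.84, 2.19], [0.05, 2.79], [-1.13, 4.28], [0.06, 2.93], [-2.69, 2.69]. Speed limits (rad/s): [2.22, 2.22, 2.79, 3.14, 3.14, 3.14].

INTERFACE

Orientations are given as a rotation vector (axis times angle).
In Python, from workcell import robot, eyes gives the robot as it stands. Calls block until the motion is done:
- robot.reach(position, orientation): joint-space move of the TCP to a pose.
- robot.move_linear(position, velocity=0.15, rot=None): straight line of the TCP; rot=None keeps the orientation; velocity is the mean speed in m/s.
- robot.move_joints(angles): joint-space move.
- robot.ungrasp() and robot.gripper_close(newtons=None): open the fingers fully, or close them until they stop; newtons is the grip in N (None keeps the last).
- robot.wait(seconds).
- robot.ik(position, orientation): joint angles nearest the present ones, or None.
- robot.sense(): the state.
- eyes.capture(name): name is "side" or "top"; returns a dict with "image" (420x560x3 uint8, red, green, blue), "vfov" (degrees; the focal length in pixels is half the picture's height over the tangent of half this angle, whatever the lens; pixels are square), "cx", "cy" (the principal point, pixels), "k1" (the pictures are not rectified: a ray, as slopes to the right and down, at radius r is drawn at 1 + k1 r^2 times it, then the intrinsics apply), "T" (4x4, takes a point from camera to world coordinates). Camera axes: x right, y up, looking along -z (the intrinsics and any distortion apply to the point x, -y, -z); pixel columns grow to the right and rows downward; lengths in m; the calibration is good to about 2 mm. A picture is of the moment at which its call begins. There is no depth.
A pose or a line that the arm cannot do raises robot.Unreachable and nothing moves.
- robot.close_job(): hands the job in; it is judged then, once.
The state is a dict: "clock": time; "qpos": joint angles; "joint_vel": joint speeds; "joint_torque": joint torques, N m; "eef_pos": TCP position; "tool_rot": TCP orientation; "force": force on the tool from outside, world axes, zero at the start; "torque": the same for the moment, N m; "grip_width": finger opening in m; "finger_force": force on a finger pad.
Only numpy, scipy, OpenCV 4.12 (cv2) and the standard library are available. Lean on these libraries where they do the work, as an engineer would, in place of code of your own. Each camera call takes 0.05 s, during which the arm holds its last target. There are 200 camera calls.

TASK

Get the specimen carrier ready for transport: set the handled tube rack gently down inside the case, keeping it upright, and shut the lid so that the hole in its hasp tab lines up with the lug below. Then take the ball-lock pin from its stand, holding its side button squeezed in, slide it through both holes fully home and let go, so that the button springs out and the balls lock under the lug. Leave the other things on the bench where they are.

Things in the scene. Friction and masses are not known exactly. Their poses are not given: they have to be found in the camera images.
- case: White plastic case fixed on the bench, open at the top: outside 150 x 200 x 110 mm (x, y, z), walls and floor 5 mm thick. Origin: centre of its underside; z up, -x its front, +x its hinge side. An aluminium lug (44 mm wide, 8 mm thick, top 109 mm above the bench) sticks out 50 mm from the middle of the front wall.
- lid (a joint): Lid angle (rad): 0 shut (upper face level, 118 mm above the bench), 1.57 upright, 1.75 fully open. Plate 150 x 200 x 8 mm, 0.35 kg, continued 50 mm at the front by an aluminium hasp tab 44 mm wide, 8 mm thick. Friction holds it near upright; pushed over towards the case's front to below about 1.1 rad it sinks shut by itself in about 2 s, damped.
- lid_hinge (a point): Middle of the lid's hinge line, 75 mm behind the case's centre, 110 mm above the bench; axes as the case's.
- hasp_hole (a point): Centre of the 16 mm hole in the lid's hasp tab, at the tab's outer (upper when shut) face, 178 mm from the hinge line; turns with the lid; its z is the hole's axis (up when the lid is shut).
- lug_hole (a point): Centre of the 16 mm hole in the case's lug, at the lug's top face, 103 mm in front of the case's centre. With the lid shut the tab's hole stands right above it: tab 8 mm, gap 1 mm, lug 8 mm, all free below.
- rack: Blue plastic rack, 110 x 64 mm (x, y), with eight purple-capped tubes fixed in it (caps reach 68 mm up) and a straight carrying bar along its x, 98 mm high overall. 0.25 kg or so. Origin: centre of its underside; z up. Starts on the bench.
- rack_handle (a point): Centre of the rack's carrying bar: 110 mm long along the rack's x, 12 mm wide (y), 12 mm high, centre 92 mm above the rack's underside.
- pin: Ball-lock pin standing upright in its stand, 0.13 kg. Origin: on its axis, underside of its shoulder (disc 30 mm across, 4 mm thick); z up. Below: steel shank 14 mm thick, 32 mm long, tapered tip. Above: metal head 26 mm wide (x), up to 42 mm high. Its flat -y face lies 15 mm from the axis; the +y face is the button, 15 mm from the axis when pressed: squeezed along y, the shank is centred.
- pin_button_face (a point): Centre of the side button's outer face (black, 21 mm wide, 22 mm high): 26 mm above the pin's origin, 19 mm from its axis at the pin's +y with the button out, 15 mm when fully pressed.
- pin_balls (a point): Point on the pin's axis midway between its two balls, 22 mm below the shoulder. The balls stick out 3 mm from the shank at the pin's +x and -x (20 mm over both) and then do not pass the 16 mm holes; with the button pressed they draw in flush with the shank.
- pin_button (a joint): Travel of the pin's side button (m): 0 out (balls out, locked), 0.004 fully pressed (balls in). A spring pushes it out: about 3 N to start, 8 N fully pressed; squeeze with 15 to 30 N.
- pin_stand: Grey plastic block, fixed, 60 x 60 x 42 mm, with a 28 mm hole in which the pin stands loosely, shoulder on the block's top. Origin: centre of its underside.
- empty_rack: Bystander: flat blue tube rack without tubes or handle, 120 x 60 x 30 mm. Origin: centre of its underside.
- gel_bottle: Bystander: white bottle, 60 mm in diameter, 120 mm high. Origin: centre of its underside.
- cap_dish: Bystander: clear dish of tube caps, 72 mm in diameter, 40 mm high. Origin: centre of its underside.
Not all that is in view belongs to the job. Leave any turquoise look-alike of the rack alone. Leave any red look-alike of the pin_stand alone.

How it is judged:
By the outcome, as a careful person would: the job done as asked, in the order asked, and still so for the second after the job is handed in, with the robot touching nothing.
It also fails if it takes over 72 s, if anything falls off the work surface, if the arm or the gripper's body presses on something with over 40 N, if the wrist force passes 120 N, or if a joint passes its speed limit or range.

## Working session

There is one attempt and no reset: what is moved stays moved. The work goes in short steps, each a Python script; the robot and the scene stay as the last script left them, time stands still between calls to the robot, and variables do not carry over. Pictures are saved under pics/ and viewed, at most 10 in all, crops included, and the job is handed in when it is done.

```bash
ls; mkdir -p pics
python3 - <<'E'
from workcell import robot, eyes
import cv2,numpy as np
for n in("side","top"):
    c=eyes.capture(n); cv2.imwrite(f"pics/{n}0.png",c["image"][:,:,::-1]); np.savez(f"{n}0.npz",**c)
    print(n,c["vfov"],c["cx"],c["cy"],c["k1"],np.round(c["T"],3).tolist())
print(robot.sense())
E
```

```text
pics
side 53.549317300929054 285.92396339170125 204.76692613784704 0.04038577788307136 [[-0.828, 0.439, -0.349, 0.145], [-0.56, -0.627, 0.541, 0.545], [0.018, 0.643, 0.765, 0.932], [0.0, 0.0, 0.0, 1.0]]
top 47.792976639011854 275.90662922178365 212.08404038245777 -0.1624671728080528 [[0.027, 0.999, -0.043, 0.454], [-1.0, 0.027, -0.003, -0.059], [-0.002, 0.043, 0.999, 1.223], [0.0, 0.0, 0.0, 1.0]]
{'clock': 0.1, 'qpos': array([-1.26162032e+00,  4.91484561e-01,  1.55938196e+00,  1.07935135e-05,
        1.09168536e+00, -1.05614726e-01]), 'joint_vel': array([ 0.00039296, -0.00218786, -0.00206902,  0.00019547,  0.00023997,
        0.00068999]), 'joint_torque': array([ 4.30830085e-03, -6.13621616e+01, -2.58606327e+01,  6.94239722e-02,
        4.69751470e-02, -5.92955325e-05]), 'eef_pos': array([ 0.25182527, -0.57179509,  0.21413158]), 'tool_rot': array([-3.07333692e+00, -6.46686596e-01,  1.38087445e-04]), 'force': array([0.12470085, 0.85702292, 0.17466752]), 'torque': array([ 0.02835587,  0.04571189, -0.0058597 ]), 'finger_force': 0.0, 'grip_width': 0.09543001410461974}
```

View pics/top0.png

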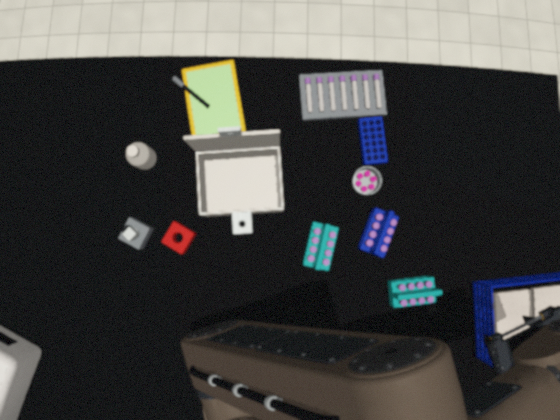

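View pics/side0.png

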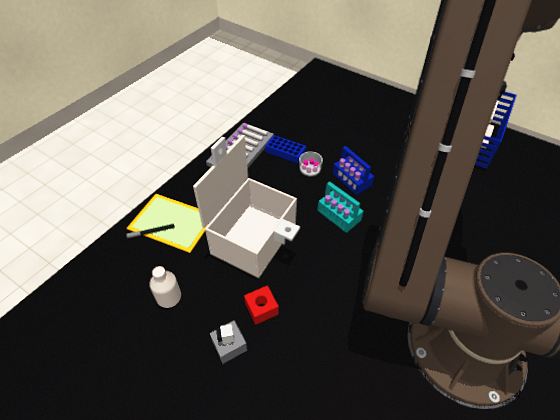

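Top view: blue rack with purple caps at (379,233); turquoise look-alikes at (321,246) and (414,292); flat empty rack at (373,140). Grey stand with pin at (135,233); red look-alike at (178,237). Case at (240,180), lug hole at (242,223), lid upright. Choice: the blue rack at (379,233) and the grey stand at (135,233). I'll check both in one close crop.

```bash
cat > h.py <<'E'
import numpy as np, cv2
def intr(c):
    f=210/np.tan(np.radians(float(c["vfov"]))/2); return f,float(c["cx"]),float(c["cy"]),float(c["k1"]),np.array(c["T"])
def ray(c,px):
    f,cx,cy,k,T=intr(c); d=(np.array(px,float)-[cx,cy])/f; u=d.copy()
    for _ in range(20): u=d/(1+k*(u@u))
    return T[:3,3],T[:3,:3]@[u[0],-u[1],-1]
def plane(c,px,z):
    o,d=ray(c,px); return o+d*(z-o[2])/d[2]
def proj(c,P):
    f,cx,cy,k,T=intr(c); p=T[:3,:3].T@(np.array(P)-T[:3,3]); u=np.array([p[0],-p[1]])/-p[2]
    return u*(1+k*(u@u))*f+[cx,cy]
def tri(c1,p1,c2,p2):
    o1,d1=ray(c1,p1);o2,d2=ray(c2,p2)
    s=np.linalg.lstsq(np.c_[d1,-d2],o2-o1,rcond=None)[0]
    a,b=o1+s[0]*d1,o2+s[1]*d2; return (a+b)/2,np.linalg.norm(a-b)
E
python3 - <<'E'
import cv2,numpy as np
t=cv2.imread("pics/top0.png");s=cv2.imread("pics/side0.png")
def cr(i,x,y,w,h): return cv2.resize(i[y:y+h,x:x+w],(400,300),interpolation=cv2.INTER_CUBIC)
# tiles
a=np.hstack([cr(t,105,205,60,45),cr(s,198,312,60,45)]);b=np.hstack([cr(t,340,200,80,60),cr(t,180,120,120,120*3//4+20)])
cv2.imwrite("pics/crop1.png",np.vstack([a,b]))
E
```

```text
(no output)
```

View pics/crop1.png

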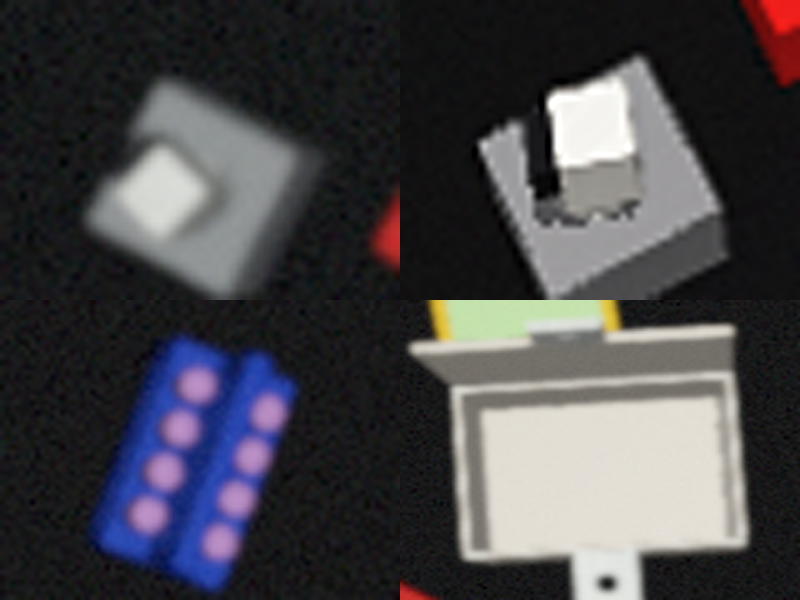

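Crop: the grey stand holds the pin, whose white head top is at about (130,233.5) in the top view. Its black button is at the upper left there, and at the left of the head in the side view, so it faces roughly world (+.8,+.6). The blue rack has two rows of four purple caps with a blue bar between, and the lug hole is dark on a white tab. Measuring now.

```bash
cat > m.py <<'E'
import numpy as np,cv2
from h import *
T=np.load("top0.npz");S=np.load("side0.npz")
def blobs(c,roi,fn,amin=6):
    x,y,w,h=roi; im=c["image"][y:y+h,x:x+w].astype(int); m=fn(im).astype(np.uint8)
    n,l,st,ce=cv2.connectedComponentsWithStats(m)
    return [(st[i,4],ce[i]+[x,y],l==i) for i in range(1,n) if st[i,4]>=amin]
purp=lambda i:(i[...,0]>115)&(i[...,2]>i[...,1]+25)&(i[...,0]>i[...,1]+15)
for nm,c,roi in(("T",T,(345,200,65,65)),("S",S,(330,145,50,50))):
    b=blobs(c,roi,purp); P=np.array([plane(c,p,.068)[:2] for _,p,_ in b])
    print(nm,len(b),[a for a,_,_ in b],P.round(3).tolist())
    if len(b)==8:
        r=cv2.minAreaRect(P.astype(np.float32)*1000); print("ctr",P.mean(0),"rect",r)
# pin head
for nm,c,roi,th in(("T",T,(112,218,40,35),190),("S",S,(210,318,35,30),205)):
    for a,p,m in blobs(c,roi,lambda i:i.min(2)>th,15):
        k=max(cv2.findContours(m.astype(np.uint8),0,2)[0],key=len)[:,0]+roi[:2]
        w=np.array([plane(c,q,.084)[:2] for q in k],np.float32)*1000
        print("pin",nm,a,p,plane(c,p,.084).round(4),cv2.minAreaRect(w))
# stand (T) top
for nm,c,roi in (("T",T,(112,212,45,42)),("S",S,(205,315,50,50))):
    for a,p,m in blobs(c,roi,lambda i:(i.min(2)>120),60):
        k=max(cv2.findContours(m.astype(np.uint8),0,2)[0],key=len)[:,0]+roi[:2]
        w=np.array([plane(c,q,.042)[:2] for q in k],np.float32)*1000
        print("stand",nm,a,p,cv2.minAreaRect(w))
# lug hole
for nm,c,roi in(("T",T,(235,216,15,15)),("S",S,(280,224,17,14))):
    im=c["image"][roi[1]:roi[1]+roi[3],roi[0]:roi[0]+roi[2]].mean(2)
    print(nm,im.round().astype(int).tolist() if nm=="S" else "")
    w=np.clip(150-im,0,None); 
    for a,p,m in blobs(c,roi,lambda i:i.mean(2)<150,3):
        yy,xx=np.nonzero(m);ww=w[yy,xx];p=np.array([(xx*ww).sum(),(yy*ww).sum()])/ww.sum()+roi[:2]
        print("hole",nm,a,p,plane(c,p,.109).round(4))
# front rim edge, top
im=T["image"].mean(2); E=[]
for x in list(range(204,230))+list(range(256,281)):
    col=im[203:222,x]; i=np.argmin(np.diff(col)); g=-np.diff(col); g=np.clip(g,10,None)-10
    E.append([x,203+(g*np.arange(18)).sum()/g.sum()+.5])
E=np.array(E); W=np.array([plane(T,p,.11)[:2] for p in E]); f=np.polyfit(W[:,1],W[:,0],1); print("front x=%.4f*y+%.4f"%tuple(f),"res",np.std(W[:,0]-np.polyval(f,W[:,1])))
for q in((199.5,214.6),(283.5,209.8)): print(plane(T,q,.11).round(4))
E
python3 m.py
```

```text
T 8 [np.int32(39), np.int32(36), np.int32(38), np.int32(39), np.int32(39), np.int32(37), np.int32(40), np.int32(38)] [[0.499, -0.308], [0.487, -0.344], [0.478, -0.301], [0.465, -0.337], [0.456, -0.293], [0.444, -0.329], [0.435, -0.285], [0.423, -0.321]]
ctr [ 0.46093096 -0.31475262] rect ((460.8912658691406, -314.828857421875), (38.567718505859375, 68.81050872802734), 69.85172271728516)
S 4 [np.int32(20), np.int32(18), np.int32(20), np.int32(20)] [[0.5, -0.306], [0.479, -0.299], [0.457, -0.291], [0.435, -0.283]]
pin T 77 [128.80519481 233.72727273] [0.4402 0.3025 0.084 ] ((440.1439514160156, 302.6015319824219), (19.353309631347656, 21.514328002929688), 45.98853302001953)
pin S 124 [226.19354839 330.26612903] [0.4412 0.305  0.084 ] ((441.34442138671875, 304.90216064453125), (23.295381546020508, 24.424070358276367), 47.67794418334961)
stand T 467 [133.95503212 233.06852248] ((442.3859558105469, 303.4554443359375), (58.07383728027344, 58.06426239013672), 64.49079132080078)
stand S 629 [228.06995231 338.25119237] ((444.30767822265625, 304.8240661621094), (58.76601791381836, 62.6142196655
[... 887 characters left out ...]
 246, 245, 245, 246, 247, 246, 245, 245, 244, 243, 244, 247, 247, 210, 107], [193, 230, 246, 248, 247, 246, 245, 246, 246, 245, 244, 243, 244, 248, 233, 142, 51], [146, 165, 182, 211, 236, 246, 248, 247, 246, 245, 245, 246, 248, 242, 178, 76, 17], [138, 140, 139, 154, 169, 193, 231, 246, 249, 247, 245, 247, 247, 208, 107, 30, 14], [139, 138, 140, 139, 138, 149, 167, 196, 231, 246, 250, 251, 236, 144, 51, 14, 13]]
hole S 16 [287.66216216 229.54054054] [0.4723 0.0272 0.109 ]
hole S 12 [295.38072211 235.83301096] [0.4462 0.0322 0.109 ]
hole S 10 [281.60573477 236.5734767 ] [0.4725 0.0532 0.109 ]
front x=-0.0923*y+0.4998 res 0.00043501392655661853
[0.4909 0.1249 0.11  ]
[ 0.5076 -0.0729  0.11  ]
```

```bash
cat >> h.py <<'E'
from scipy.spatial.transform import Rotation as R
def down(deg): return (R.from_euler('z',deg,degrees=True)*R.from_euler('x',180,degrees=True)).as_rotvec()
XA=np.array([np.cos(np.radians(5.27)),np.sin(np.radians(5.27)),0]); HOLE=np.array([.4727,.0258,.118]); CASE=HOLE+.103*XA
def st(robot,m=""):
    s=robot.sense(); print(m,"t%.1f"%s["clock"],s["eef_pos"].round(4),"F",s["force"].round(1),"w%.4f"%s["grip_width"],"ff%.1f"%s["finger_force"]); return s
E
python3 - <<'E'
from workcell import robot, eyes
from h import *
o=down(-20)
robot.reach([.4615,-.3138,.2],o); st(robot)
robot.move_linear([.4615,-.3138,.073],.12); st(robot,"at")
robot.gripper_close(25); st(robot,"closed")
robot.move_linear([.4615,-.3138,.09],.05); st(robot,"lift")
robot.move_linear([.4615,-.3138,.245],.15); st(robot,"up")
for n in("side","top"):
    c=eyes.capture(n); cv2.imwrite(f"pics/{n}1.png",c["image"][:,:,::-1])
cv2.imwrite("pics/s1.png",np.hstack([cv2.imread("pics/side1.png")[60:300,180:460],cv2.imread("pics/top1.png")[100:340,240:520]]))
E
```

```text
t1.4 [ 0.4613 -0.3144  0.2   ] F [-0.1  0.3  0.9] w0.0950 ff0.0
at t2.6 [ 0.4618 -0.3141  0.0736] F [1.3 0.6 0.7] w0.0951 ff0.0
closed t3.8 [ 0.4614 -0.3138  0.0729] F [-0.2 -0.1 -1.4] w0.0120 ff25.0
lift t4.3 [ 0.4616 -0.3138  0.0903] F [-0.7  0.2 -2.9] w0.0119 ff25.0
up t5.5 [ 0.4612 -0.3136  0.2441] F [ 0.2  0.5 -2.7] w0.0115 ff25.0
```

View pics/s1.png

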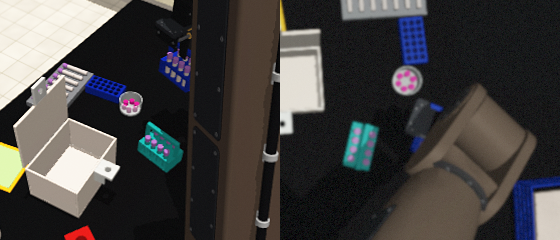

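The rack hangs upright from the gripper (side crop at about (178,70)). Lowering it into the case.

Run:
```python
from workcell import robot, eyes
from h import *
o=down(5.27); p=CASE-.002*XA
robot.move_linear([*p[:2],.245],.25,rot=o); st(robot,"above")
robot.move_linear([*p[:2],.095],.1); s=st(robot,"in"); f0=s["force"][2]
z=.095
while z>.074:
    z-=.0015 if z<.083 else .004
    robot.move_linear([*p[:2],z],.02); f=robot.sense()["force"][2]
    if f>f0+2: break
robot.wait(.2); st(robot,"down")
robot.ungrasp(); st(robot,"open")
robot.move_linear([*p[:2],.26],.2); st(robot,"up")
for n in("side",):
    c=eyes.capture(n); cv2.imwrite(f"pics/{n}2.png",c["image"][:,:,::-1]);np.savez("side2.npz",**c)
```

```text
above t7.2 [0.5731 0.0343 0.245 ] F [-0.5  0.7 -1.7] w0.0118 ff25.0
in t8.9 [0.5735 0.0351 0.0955] F [-0.1  1.1 -1.8] w0.0120 ff25.0
down t11.1 [0.5735 0.0347 0.0777] F [-1.8 -3.2  5. ] w0.0116 ff25.0
open t12.5 [0.5733 0.0351 0.077 ] F [-0.2  0.2  0.4] w0.0953 ff0.0
up t13.6 [0.5728 0.0351 0.259 ] F [-0.5 -0.2  0.5] w0.0948 ff0.0
```

View pics/side2.png

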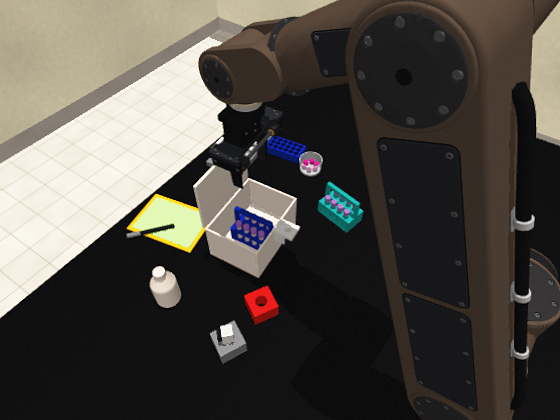

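Side view: the rack stands upright in the case at (251,228). Now checking the side camera's bias from the rack's caps, and pushing the lid shut from behind.

Run:
```python
from workcell import robot, eyes
from h import *
S=np.load("side2.npz");i=S["image"].astype(int)[205:250,225:285]
m=((i[...,0]>100)&(i[...,2]>i[...,1]+25)&(i[...,0]>i[...,1]+10)).astype(np.uint8)
n,l,s,c=cv2.connectedComponentsWithStats(m); YA=np.array([-XA[1],XA[0],0])
for k in range(1,n):
    q=plane(S,c[k]+[225,205],.073)-[.5735,.0349,.073]; print(s[k,4],c[k]+[225,205],"x %.4f y %.4f"%(q@XA,q@YA))
H=HOLE+.178*XA; robot.gripper_close(10)
o=down(5.27); b=H+.065*XA
cur=robot.sense()["eef_pos"]
robot.move_linear([*cur[:2],.37],.25); robot.move_linear([*b[:2],.37],.25); robot.move_linear([*b[:2],.275],.2); st(robot,"behind")
for d in(.04,.0,-.03,-.06,-.09,-.115):
    e=H+d*XA; robot.move_linear([*e[:2],.275-.013*max(0,-d)/.115],.1); st(robot,d)
e=H-.06*XA; robot.move_linear([*e[:2],.33],.25)
robot.wait(1.5); st(robot)
for n in("side","top"):
    c=eyes.capture(n); cv2.imwrite(f"pics/{n}3.png",c["image"][:,:,::-1]);np.savez(f"{n}3.npz",**c)
cv2.imwrite("pics/s3.png",np.hstack([cv2.imread("pics/side3.png")[100:400,120:400],cv2.imread("pics/top3.png")[60:360,90:370]]))
```

```text
1 [248. 211.] x 0.0318 y -0.0240
1 [255. 214.] x 0.0103 y -0.0245
1 [246. 217.] x 0.0255 y -0.0042
2 [261.5 217. ] x -0.0098 y -0.0243
29 [238.34482759 223.31034483] x 0.0315 y 0.0232
2 [252.5 220. ] x 0.0054 y -0.0041
1 [268. 220.] x -0.0297 y -0.0241
1 [270. 221.] x -0.0360 y -0.0238
29 [246.         226.86206897] x 0.0081 y 0.0232
30 [253.2 230. ] x -0.0133 y 0.0226
1 [267. 227.] x -0.0391 y -0.0031
31 [260.87096774 233.83870968] x -0.0366 y 0.0233
behind t17.1 [0.7147 0.0481 0.2769] F [ 0.4  0.2 -0.1] w0.0005 ff0.0
0.04 t17.5 [0.6902 0.0458 0.2767] F [-0.5 -0.6 -0. ] w0.0003 ff0.0
0.0 t18.0 [0.6505 0.0422 0.2753] F [-0.8 -0.3 -0.9] w0.0005 ff0.0
-0.03 t18.5 [0.6206 0.0394 0.2718] F [-0.1 -0.2 -0.4] w0.0005 ff0.0
-0.06 t18.9 [0.5908 0.0366 0.2685] F [0.5 1.  0.6] w0.0005 ff0.0
-0.09 t19.4 [0.5609 0.0339 0.2651] F [ 0.   0.8 -0.4] w0.0003 ff0.0
-0.115 t19.8 [0.536  0.0316 0.2623] F [ 0.3 -0.2 -0.7] w0.0006 ff0.0
 t21.8 [0.5902 0.0366 0.33  ] F [-0.5  0.8 -0. ] w0.0003 ff0.0
```

View pics/s3.png

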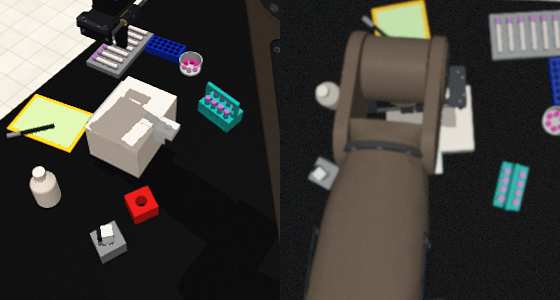

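The lid looks shut and level. Moving on to the pin, with clear pictures from above it before grasping.

Run:
```python
from workcell import robot, eyes
from h import *
robot.ungrasp()
o=down(136.5); p=[.4424,.3050]
robot.reach([*p,.2],o); st(robot,"abovepin")
for n in("side","top"):
    c=eyes.capture(n); cv2.imwrite(f"pics/{n}4.png",c["image"][:,:,::-1]);np.savez(f"{n}4.npz",**c)
a=cv2.imread("pics/side4.png");b=cv2.imread("pics/top4.png")
z=lambda i,x,y,k,w=400,h=300:cv2.resize(i[y:y+h//k,x:x+w//k],(w,h),interpolation=cv2.INTER_CUBIC)
cv2.imwrite("pics/s4.png",np.vstack([np.hstack([z(a,180,160,3,399,300),z(b,180,130,3,399,300)]),np.hstack([z(a,190,290,5,400,300)[:,:399],z(a,260,205,8,400,300)[:,:399]])]))
```

```text
abovepin t25.0 [0.4428 0.3048 0.2002] F [ 0.3 -0.1  0.3] w0.0951 ff0.0
```

View pics/s4.png

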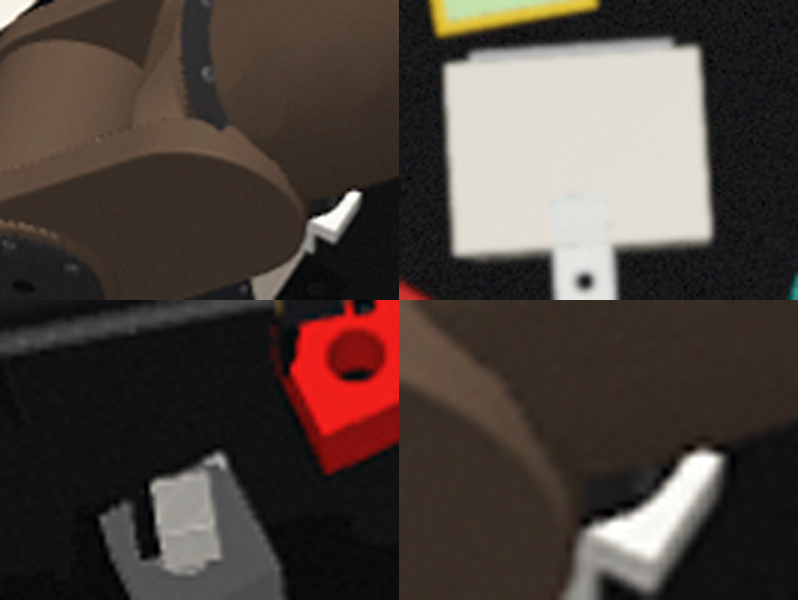

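Top view: lid shut flush, tab hole at about (242,223). The pin is undisturbed in its grey stand. Measuring the lid and grasping the pin.

Run:
```python
from workcell import robot, eyes
from h import *
T=np.load("top4.npz");im=T["image"].astype(float).mean(2)
m=(im>150).astype(np.uint8); n,l,s,c=cv2.connectedComponentsWithStats(m); k=l[180,240]
q=(l==k).astype(np.uint8); body=cv2.morphologyEx(q,cv2.MORPH_OPEN,np.ones((31,31),np.uint8))
con=max(cv2.findContours(body,0,2)[0],key=len)[:,0]
print("lid",cv2.minAreaRect(np.array([plane(T,p,.118)[:2]*1000 for p in con],np.float32)))
roi=im[216:232,234:250]; w=np.clip(190-roi,0,None); w[:, :3]=0;w[:,13:]=0;w[:3]=0;w[13:]=0
print(roi.round().astype(int))
yy,xx=np.mgrid[216:232,234:250]; p=[(xx*w).sum()/w.sum(),(yy*w).sum()/w.sum()]; print("hole",p,plane(T,p,.118).round(4))
# tab mid across rows
for y in (213,215,217,228):
    r=im[y,222:262]; print(y,np.interp(0,[0],[0]),[plane(T,(222+j+ (130-r[j])/(r[j+1]-r[j]),y),.118).round(4)[:2] for j in range(39) if (r[j]-130)*(r[j+1]-130)<0])
p=[.4424,.3050]
robot.move_linear([*p,.049],.1); st(robot,"at"); robot.gripper_close(22); robot.wait(.2); st(robot,"closed")
robot.move_linear([*p,.065],.04); st(robot,"lift"); robot.move_linear([*p,.24],.15); st(robot,"up")
```

```text
lid ((578.03662109375, 33.69085693359375), (158.38743591308594, 197.8876953125), 2.2328407764434814)
[[228 228 227 227 227 228 228 228 226 225 226 225 225 226 224 217]
 [227 227 226 227 226 228 229 226 226 225 226 226 225 225 224 217]
 [226 229 227 226 227 227 225 224 223 222 225 226 225 226 223 217]
 [227 228 228 226 224 220 216 214 211 214 220 223 226 226 225 218]
 [227 228 227 225 217 207 194 180 179 190 202 217 224 226 225 220]
 [226 226 227 220 203 181 153 128 121 143 176 205 221 225 225 221]
 [227 227 225 214 188 149  99  65  58  88 143 192 216 224 226 221]
 [227 226 224 210 177 129  74  38  27  65 128 184 213 224 225 221]
 [226 227 225 209 181 129  76  41  35  64 131 184 213 225 225 222]
 [225 227 225 216 191 153 108  75  74 102 153 194 216 224 226 223]
 [225 227 226 222 208 184 155 135 137 157 185 208 221 225 225 224]
 [224 229 227 225 219 209 197 186 186 197 210 220 224 226 227 225]
 [223 228 227 228 224 222 219 215 216 218 222 224 226 227 226 225]
 [223 227 227 227 226 227 227 226 225 225 227 225 226 227 227 225]
 [222 228 227 227 227 227 227 228 227 226 226 225 224 226 227 223]
 [220 226 227 226 225 226 225 224 222 220 220 219 218 220 219 217]]
hole [np.float64(241.5239713984293), np.float64(223.40147696635802)] [0.4728 0.0242 0.118 ]
213 0.0 [array([0.4977, 0.002 ])]
215 0.0 [array([0.4917, 0.0505]), array([0.493 , 0.0021])]
217 0.0 [array([0.487 , 0.0498]), array([0.4883, 0.0016])]
228 0.0 [array([0.4614, 0.0476]), array([ 4.627e-01, -3.000e-04])]
at t26.7 [0.4426 0.3051 0.0495] F [-0.4 -0.2 -0.2] w0.0951 ff0.0
closed t28.0 [0.4424 0.305  0.049 ] F [ 0.6 -0.3  2. ] w0.0295 ff22.0
lift t28.5 [0.4424 0.305  0.0651] F [-0.6  0.3 -1.1] w0.0292 ff22.0
up t29.8 [0.4421 0.3048 0.2392] F [-0.9  0.6 -2. ] w0.0297 ff22.0
```

Run:
```python
from workcell import robot, eyes
from h import *
p=[.4727,.0252]; o=down(136.5)
robot.move_linear([*p,.24],.25,rot=o); robot.move_linear([*p,.172],.1); robot.wait(.3); st(robot,"hover")
c=eyes.capture("side"); np.savez("side5.npz",**c); a=c["image"][:,:,::-1]
cv2.imwrite("pics/side5.png",a)
print("hole exp",proj(c,[*p,.118]),"tip",proj(c,[*p,.133]),"shoulder",proj(c,[*p,.165]))
cv2.imwrite("pics/s5.png",cv2.resize(a[185:255,245:325],(800,700-100),interpolation=cv2.INTER_CUBIC))
```

```text
hover t32.2 [0.4728 0.0252 0.1723] F [ 1.6  0.3 -1.1] w0.0293 ff22.0
hole exp [288.04271093 226.73006854] tip [288.18051473 222.99186211] shoulder [288.48527857 214.72636661]
```

View pics/s5.png

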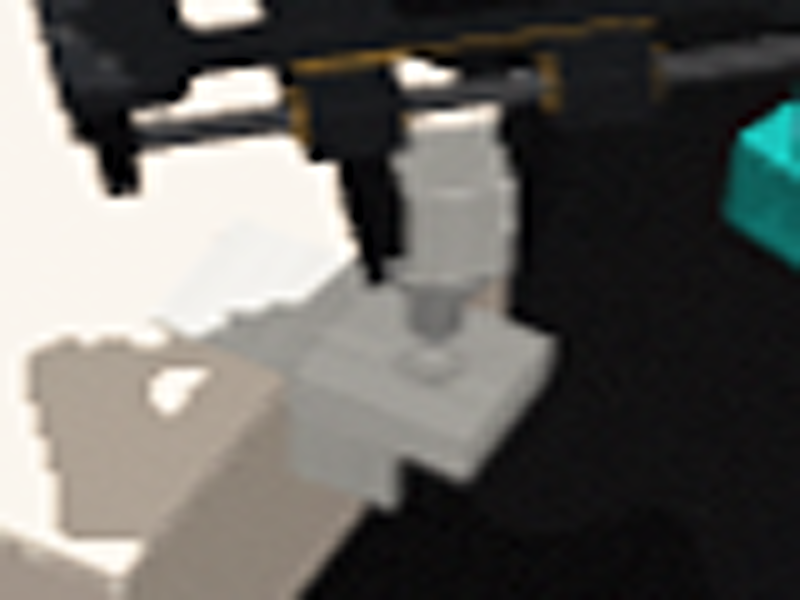

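The shank is right above the hole: shank at crop (433,310), i.e. px (288.3,221), and hole at crop (430,362), i.e. px (288,227). That matches the prediction, so I'll insert with force-guarded descent and small lateral trials if it catches.

```bash
cat > ins.py <<'E'
from workcell import robot, eyes
from h import *
p0=np.array([.4727,.0252]); f0=robot.sense()["force"][2]
def descend(p,z,zend,lim=7):
    while z>zend+1e-6:
        z=max(z-.002,zend); robot.move_linear([*p,z],.04); F=robot.sense()["force"]
        if F[2]-f0>lim: return z,F
    return z,F
offs=[(0,0)]+[(r*np.cos(a),r*np.sin(a)) for r in(.0015,.003) for a in np.radians([-43.5,136.5,46.5,226.5,1.5,91.5,181.5,271.5])]
t0=robot.sense()["clock"]
for d in offs:
    p=p0+d; robot.move_linear([*p,.159],.06)
    z,F=descend(p,.159,.143); print(np.round(d,4),"z%.3f"%z,F.round(1))
    if z<.147: break
    if robot.sense()["clock"]-t0>14: break
st(robot)
E
python3 ins.py
```

```text
[0 0] z0.143 [ 6.2 -2.6 -2.1]
 t34.6 [0.4731 0.0251 0.1428] F [ 6.2 -2.6 -2.1] w0.0298 ff22.0
```

It entered both holes at the first try. Continuing, relieving the side force on the way down.

Run:
```python
from workcell import robot, eyes
from h import *
p=np.array([.4727,.0252]); z=.143
for k in range(30):
    F=robot.sense()["force"]; p+=np.clip(F[:2]*.00008,-.0006,.0006)
    z=max(z-.002,.1245); robot.move_linear([*p,z],.04); F=robot.sense()["force"]
    if F[2]>8 or z<=.1245: break
robot.wait(.2); s=st(robot,"z%.4f"%z); print(p)
c=eyes.capture("side"); np.savez("side6.npz",**c); a=c["image"][:,:,::-1]
cv2.imwrite("pics/s6.png",cv2.resize(a[185:255,245:325],(800,600),interpolation=cv2.INTER_CUBIC))
```

```text
z0.1245 t37.4 [0.4741 0.0247 0.1252] F [-2.9 -1.  10.3] w0.0297 ff22.0
[0.47388002 0.02472886]
```

View pics/s6.png

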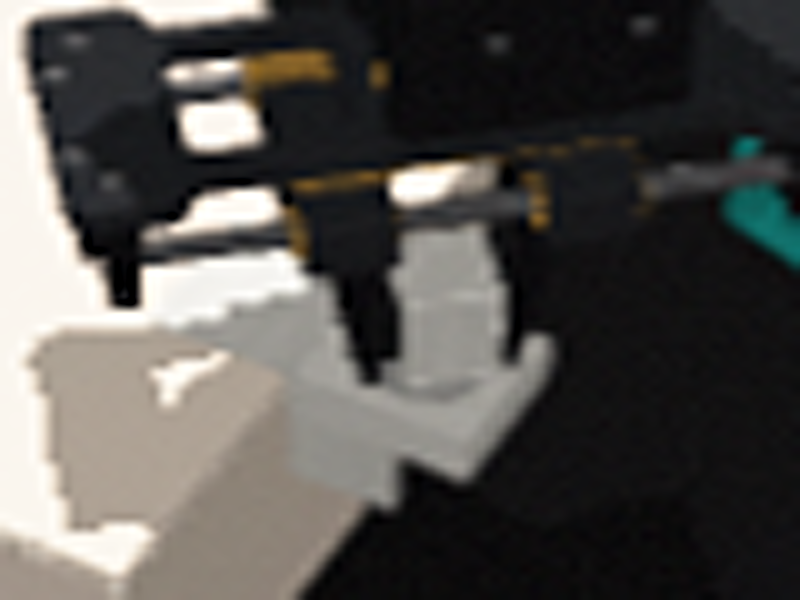

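Shoulder on the tab: 10 N at TCP z 0.125, as expected. Releasing and backing off.

Run:
```python
from workcell import robot, eyes
from h import *
robot.ungrasp(); robot.wait(.2); st(robot,"open")
e=robot.sense()["eef_pos"]; robot.move_linear([*e[:2],.25],.15); robot.reach([.42,-.33,.3],down(0)); robot.wait(.3); st(robot)
o=[]
for n,(x,y) in(("side",(245,185)),("top",(202,190))):
    c=eyes.capture(n); np.savez(f"{n}7.npz",**c); a=c["image"][:,:,::-1]; cv2.imwrite(f"pics/{n}7.png",a)
    o.append(cv2.resize(a[y:y+75,x:x+50] if n=="top" else a[y:y+75,x+10:x+60],(400,600),interpolation=cv2.INTER_CUBIC))
cv2.imwrite("pics/s7.png",np.hstack(o))
c=np.load("side7.npz"); print("shoulder exp",proj(c,[.474,.0247,.118]),"head top",proj(c,[.474,.0247,.16]))
```

```text
open t38.8 [0.4739 0.0247 0.1245] F [0.2 0.4 0.5] w0.0953 ff0.0
 t41.5 [ 0.4203 -0.3296  0.3   ] F [-0.5  0.5  0.2] w0.0952 ff0.0
shoulder exp [287.71614821 226.35350805] head top [288.0992085 215.6639256]
```

View pics/s7.png

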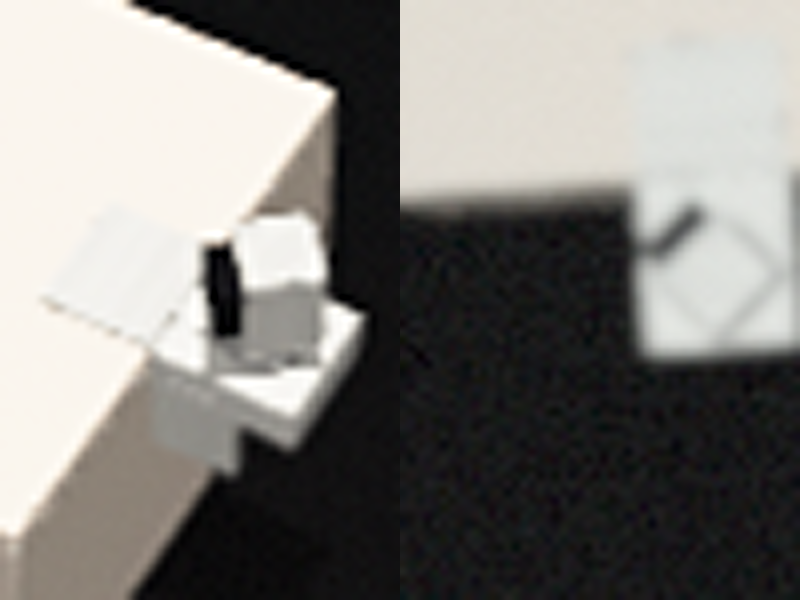

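The pin stands upright with its shoulder on the tab: head top at px (290,215.6), where 215.7 was expected. The black button is out, the lid is flush, and the robot is clear. Handing in.

```bash
python3 -c "
from workcell import robot
print(robot.close_job())"
```

```text
the job is handed in; nothing more can be done
None
```

The job is handed in at about 42 s of the 72 s limit: the rack stands upright in the case, the lid is shut, and the pin is fully home with its button out; I judged the ball lock from the seating contact and the last pictures, not a pull test.

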